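# Hold the blade cassette in the vegetable cutter

### The arm

A 6-joint arm with a two-finger parallel gripper is mounted at the origin on the work surface. World frame = base frame: x ahead of the robot, y to its left, z up, the work surface at z = 0. Lengths are in mm, angles in rad, forces in N, time in s.
With the tool pointing down it reaches from about 350 to 875 mm from the base axis. Payload 4.2 kg.
Tool frame: the origin (TCP) lies midway between the tips of the shut fingers; the grasp point (between the pads) lies 19 mm behind it; x points along the fingers, y is the direction in which the jaws open and shut, and the axes are right-handed (so a half turn about x gives the same grasp; the last joint's range is limited). The gripper opens to 85 mm and grips with 20 to 120 N. Pads are 22 mm wide; open, the fingers measure 114 mm over their backs; the gripper's body (76 mm by 85 mm) begins 54 mm behind the grasp point. The pads swing forward as they close: fully open they stand 13 mm farther back than shut.
Start: joints at [1.397, 0.385, 0.008, 0, -1.194, -0.259], TCP at [262.1, 567.365, 231.312] pointing down, gripper open.
Joint ranges: [-3.14, 3.14], [-1.21, 2.06], [-1.07, 1.41], [-3.16, 2.05], [-2.99, -0.16], [-3.1, 3.1]. Speed limits (rad/s): [2.79, 2.79, 3.14, 3.14, 3.14, 3.14].

### API

Orientations are given as a unit quaternion [x, y, z, w].
In Python, from bench import readout, imaging, arm gives the robot as it stands.
- The arm moves only by the tool arm_command, never from a script. Its argument "increments" is a list of rows, each a list of 3 entries, a list of its own where there are three numbers: the turn, a rotation vector about the world's x, y, z in degrees, then the shift along the world's x, y, z in mm, then the closure, from 0 (fully open) to 1 (shut). In form: [[[ax, ay, az], [tx, ty, tz], fingers], ...]. A call has exactly 5 rows; each row is the pose to reach, as a shift and turn from the pose measured when the call began; what a row does not reach only later rows make up. A row lasts 1/10 s, in which the tool goes at most 50 mm and 8.59 degrees, less where a joint would pass 70% of its speed; a pose out of reach is approached as far as the arm can. A call with a gripper value outside its range is refused whole. The fingers move at their own pace and stop on an object; the grip force is fixed at half the most. Time passes only in rows, so rows that repeat a pose let the fingers close, or fill a call up. It gives the time, the measured TCP pose, the force and the opening at its end, in the units of the state.
- readout.read_state(): the state, without advancing time (a new reading comes with each control period).
- imaging.get_image(name): name is "side" or "top"; returns (picture, depth): 384x512x3 uint8, blue, green, red; 384x512 float32, mm along the optical axis (not along the pixel's ray), 0 where there is no reading.
- imaging.camera_info(name): a dict with "vfov" (degrees; the focal length in pixels is half the picture's height over the tangent of half this angle, whatever the lens; pixels are square), "cx", "cy" (the principal point, pixels), "D" ([k1, k2, p1, p2, k3] as OpenCV has them; the pictures are not rectified), "eye" and "rotation" of the camera in the world. Camera axes: x right, y down, z forward; pixel columns grow to the right and rows downward; lengths in mm; the calibration is good to about 2 mm. A picture is of the moment at which its call begins. camera_info takes no time and is no camera call.
- arm.job_done(): hands the job in, once; it reports no verdict.
The state is a dict: "clock": time; "joints": joint angles; "joint_vel": joint speeds; "joint_efforts": joint torques, N m; "position": TCP position; "ee_rot": TCP orientation; "contact_force": force on the tool from outside, world axes, zero at the start; "wrist_torque": the same for the moment, N m; "gripper_width": finger opening in mm.
Only numpy, scipy, OpenCV 4.12 (cv2) and the standard library are available. Lean on these libraries where they do the work, as an engineer would, in place of code of your own. Each camera call takes 0.05 s, during which the arm holds its last target. There are 200 camera calls.

### The job

Pick up the blue blade cassette, by its square post, and lower it into the pocket of the vegetable cutter's bed, between the low front lip and the spring-loaded stop plate, so that it sits flat and square on the pocket floor before it pushes on the plate (either way round is fine). Then slide it against the stop plate until the black pointer on the white housing stands in the green zone, never in the red, and finish while still holding it there with that steady push, so that the cook can tighten the thumbscrews: do not let go. Leave the orange cassette and everything else where they are.

Things in the scene. Friction and masses are not known exactly. Their poses are not given: they have to be found in the camera images.
- blue_cassette: blue plastic blade cassette, 0.2 to 0.4 kg, loose: a flat block 70 mm (its x) by 84 mm (its y) by 24 mm high, black slots and blades on top; in the middle of the top a square grip post 26 x 26 mm, sides along x and y, from 24 to 60 mm above the underside. Half a turn makes no difference. Origin: centre of its underside; z up
- bed: cutter bed, fixed, its place and yaw vary; origin on the table under the pocket's middle, axes as the pocket's. Aluminium base 10 mm thick, x -53 to 193 mm, 170 mm wide. A black thumbscrew knob outside each pocket side wall, out to y = +/-78 mm, top 31 mm above the table. Behind the stop plate a white housing, x 78 to 190 mm, 150 mm wide, top 46 mm above the table, pointer 6 mm higher
- pocket (a point): centre of the pocket floor, 10 mm above the table. x points to the stop plate, z up. Front lip's inner face at x = -40 mm (lip 8 mm high above the floor, 8 mm thick); plate's face at +40 mm at rest: a centred cassette has 5 mm free at either end. Side walls at y = +/-44.5 mm (18 mm high, 10 mm thick): 2.5 mm free on each side. The floor goes on under the plate
- stop_face (a point): middle of the dark steel stop plate's face that the cassette pushes on (86 mm wide, 1 to 23 mm above the pocket floor); it moves with the plate, its x points in the push direction, away from the cassette
- stop (a joint): travel of the sprung stop plate along the pocket's x, m: 0 at rest, 0.025 at its end. The spring pushes back with 4 N at rest plus 0.6 N per mm (10 N at 10 mm). A black pointer on the plate moves with it, mm for mm, over a scale on top of the white housing, left side (+y): its cross bar is in the green from 7 to 17 mm (8 to 14 N), in the red from 22 mm
- orange_cassette: an identical cassette in orange plastic (70 x 84 x 24 mm, 26 mm square post, 60 mm high over all): a spare, not to be used. Origin: centre of its underside
- bowl: stainless mixing bowl, 150 mm across, 65 mm high, loose on the table; origin: centre of its underside
- jar: closed white jar with a green cap, 70 mm across, 90 mm high; origin: centre of its underside
- tin: closed food tin, 74 mm across, 100 mm high; origin: centre of its underside
- screwdriver: loose screwdriver lying on the table, for the thumbscrews; origin: at table level under its middle
- spatula: loose kitchen spatula lying on the table; origin: at table level under its middle
There are look-alikes about, which are no part of the job. Of the things that look like the blue_cassette, take the one that is nearest to the robot's base at the start.

How it is judged:
By the outcome, as a careful person would: the job done as asked, in the order asked, and still so for the second after the job is handed in, while the arm keeps its last pose, push and grip.
It also fails if it takes over 51 s, if anything falls off the work surface, if the arm or the gripper's body presses on something with over 40 N, if the wrist force passes 120 N, or if a joint passes its speed limit or range.

## Working session

There is one attempt and no reset: what is moved stays moved. The work goes in short steps, Python scripts to look and compute and a tool call to move; the robot and the scene stay as the last step left them, time stands still between calls to the robot, and variables do not carry over. Pictures are saved under pics/ and viewed, about 8 in all and at most 12, crops included, and the job is handed in when it is done.

Besides the shell and the picture viewer there is one more tool, called after "Request:" as a command line: name --argument value ..., lists and objects as JSON in quotes. arm_command: Moves the arm, as the interface text tells. Its arguments: {"type":"object","properties":{"increments":{"type":"array","items":{"type":"array"}}},"required":["increments"]}

```bash
mkdir -p pics
cat > h.py <<'E'
import numpy as np, cv2
from bench import readout, imaging, arm
def cam(n):
    i=imaging.camera_info(n); f=192/np.tan(np.radians(i["vfov"])/2)
    K=np.array([[f,0,i["cx"]],[0,f,i["cy"]],[0,0,1]]); return K,np.array(i["D"],float),np.array(i["eye"],float),i["rotation"]
def rot(r):
    r=np.array(r,float)
    if r.size==4:
        from scipy.spatial.transform import Rotation as R; return R.from_quat(r).as_matrix()
    return r.reshape(3,3)
def rays(n,uv):
    K,D,e,r=cam(n); p=cv2.undistortPoints(np.array(uv,float).reshape(-1,1,2),K,D)[:,0]
    return e, np.c_[p,np.ones(len(p))]@rot(r).T, np.c_[p,np.ones(len(p))]
def plane(n,uv,z):
    e,d,_=rays(n,uv); return e+d*((z-e[2])/d[:,2])[:,None]
def pts(n,uv,dep):
    e,d,_=rays(n,uv); return e+d*np.array(dep).reshape(-1,1)
def proj(n,P):
    K,D,e,r=cam(n); c=(np.array(P,float).reshape(-1,3)-e)@rot(r)
    return cv2.projectPoints(c.reshape(-1,1,3),np.zeros(3),np.zeros(3),K,D)[0][:,0]
E
python3 - <<'E'
from h import *
for n in("top","side"):
    im,d=imaging.get_image(n); cv2.imwrite(f"pics/{n}0.png",im); np.save(f"{n}0.npy",d)
    print(n,imaging.camera_info(n))
print(readout.read_state())
a=cv2.imread("pics/top0.png")
E
```

```text
top {'vfov': 43.90468131811347, 'cx': 257.03294290068567, 'cy': 179.20352086156254, 'D': array([0.0079423, 0.       , 0.       , 0.       , 0.       ]), 'eye': array([ 3.02814609e+02, -1.45067010e+00,  1.50759689e+03]), 'rotation': array([ 0.70939599, -0.70001753,  0.05873025, -0.05730227])}
side {'vfov': 48.99040643262512, 'cx': 246.06122017263993, 'cy': 191.30261771008117, 'D': array([-0.056374,  0.      ,  0.      ,  0.      ,  0.      ]), 'eye': array([ -75.59261397, -651.1369512 , 1064.02074401]), 'rotation': array([ 0.85922049, -0.36820129,  0.13457739, -0.32872007])}
{'clock': 0.1, 'joints': array([ 1.39661579e+00,  3.85507339e-01,  6.76379370e-03, -4.37030489e-04,
       -1.19399836e+00, -2.58618447e-01]), 'joint_vel': array([-4.90283493e-04, -1.62030488e-03,  1.78038892e-03,  1.24698403e-03,
        2.83106470e-04,  5.12386546e-07]), 'joint_efforts': array([-8.47386400e-04, -3.93321204e+01,  1.88928491e+01,  4.19789001e+00,
       -2.61667388e-03,  2.63326854e-06]), 'position': array([261.88840681, 566.9134216 , 230.31446951]), 'ee_rot': array([-0.69048779,  0.15257497,  0.69071671,  0.15118834]), 'contact_force': array([-0.07847814, -0.33314382, -0.42684966]), 'wrist_torque': array([0.02420341, 0.00967887, 0.02892785]), 'gripper_width': 85.23468059858857}
```

```bash
python3 -c "
import cv2
for n in('top','side'): cv2.imwrite(f'pics/{n}0b.png',cv2.resize(cv2.imread(f'pics/{n}0.png'),(768,576),interpolation=cv2.INTER_CUBIC))"
```

```text
(no output)
```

View pics/top0b.png

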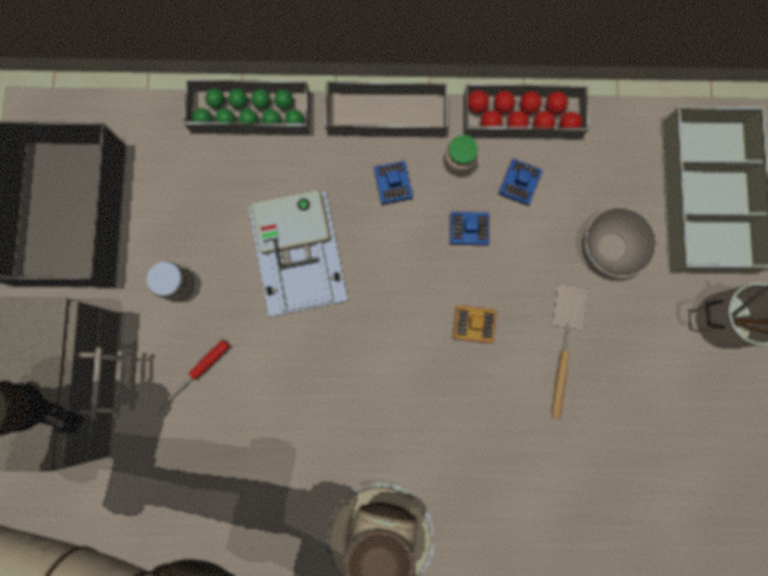

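View pics/side0b.png

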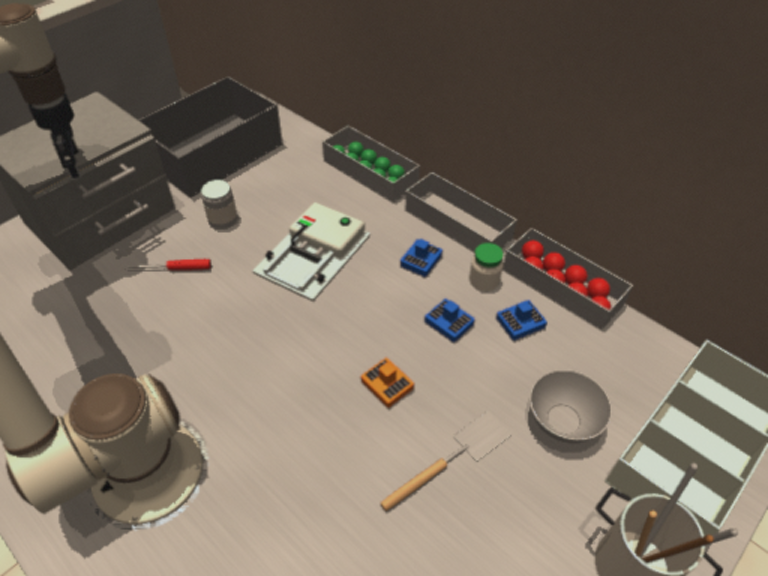

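The top view shows three blue cassettes (centres in full-resolution pixels about (263,121), (313,152), (347,121)), orange at (316,216), and the bed at (198,168). The bed's stop and housing point away from the robot. The side view agrees, with nothing near the bed. I'll measure these next.

```bash
cat > m.py <<'E'
from h import *
def cloud(n,im,d):
    v,u=np.mgrid[:384,:512]; uv=np.c_[u.ravel(),v.ravel()]
    return pts(n,uv,d.ravel()).reshape(384,512,3)
def rect(xy):
    r=cv2.minAreaRect(np.array(xy,np.float32)); return [np.round(r[0],1),np.round(r[1],1),round(r[2],1)]
def blues(n,im,d):
    P=cloud(n,im,d); hsv=cv2.cvtColor(im,cv2.COLOR_BGR2HSV)
    m=cv2.inRange(hsv,(105,120,40),(125,255,255)); m=cv2.morphologyEx(m,cv2.MORPH_CLOSE,np.ones((7,7)))
    k,l,s,c=cv2.connectedComponentsWithStats(m)
    for i in range(1,k):
        if s[i,4]<150: continue
        v,u=np.nonzero(l==i); Q=P[v,u]; uv=np.c_[u,v]
        post=uv[Q[:,2]>50]; 
        pp=plane(n,post,60) if len(post) else np.zeros((1,3))
        body=uv[(Q[:,2]>15)&(Q[:,2]<34)]; bb=plane(n,body,24)
        print(n,"comp",s[i,4],c[i].round(1),"z pct",np.percentile(Q[:,2],[5,25,50,75,95]).round(1),"post mean",pp.mean(0).round(1),rect(pp[:,:2]),"body",rect(bb[:,:2]),"mean depth body",Q[(Q[:,2]>15)&(Q[:,2]<34)].mean(0).round(1))
E
python3 - <<'E'
from m import *
for n in("top","side"):
    im=cv2.imread(f"pics/{n}0.png"); d=np.load(f"{n}0.npy"); blues(n,im,d)
    P=cloud(n,im,d)
    print(n,"table z",np.median(P[250:290,230:300,2]) )
    hsv=cv2.cvtColor(im,cv2.COLOR_BGR2HSV)
    c=plane(n,[[200,170]] if n=="top" else [[208,165]],10)[0]
    near=(np.hypot(P[...,0]-c[0],P[...,1]-c[1])<190)&(d>0)
    for lo,hi,z in((5,14,10),(24,32,28),(40,49,46)):
        mm=(near&(P[...,2]>lo)&(P[...,2]<hi)).astype(np.uint8)
        k,l,s,cc=cv2.connectedComponentsWithStats(cv2.morphologyEx(mm,cv2.MORPH_CLOSE,np.ones((3,3))))
        for i in range(1,k):
            if s[i,4]<60: continue
            v,u=np.nonzero((l==i)); Q=plane(n,np.c_[u,v],z); print(n,(lo,hi),s[i,4],rect(Q[:,:2]))
x,y,w,h=160,120,80,96
im=cv2.imread("pics/top0.png")[y:y+h,x:x+w]; a=cv2.resize(im,None,fx=6,fy=6,interpolation=cv2.INTER_CUBIC)
im=cv2.imread("pics/side0.png")[130:202,165:250]; b=cv2.resize(im,None,fx=3.6,fy=3.6,interpolation=cv2.INTER_CUBIC)
o=np.zeros((580,800,3),np.uint8); o[:576,:480]=a; o[:b.shape[0],485:485+b.shape[1]]=b[:,:315]; cv2.imwrite("pics/bed.png",o)
E
```

```text
top comp 432 [346.2 122. ] z pct [16.6 21.  24.1 28.2 59.6] post mean [ 744.  -291.5   60. ] [array([ 742.6, -293.1]), array([30.2, 26.8]), 68.0] body [array([ 742.5, -288.3]), array([64.7, 79.1]), 67.4] mean depth body [ 736.7 -285.5   22.9]
top comp 400 [262.  123.1] z pct [18.  21.1 23.9 28.3 60.6] post mean [738.1 -16.8  60. ] [array([733.6, -17.8]), array([36.7, 26. ]), 14.2] body [array([737. , -15.8]), array([77.3, 64. ]), 11.4] mean depth body [728.6 -16.4  22.9]
top comp 290 [312.6 152.3] z pct [17.8 21.4 24.7 44.1 60.5] post mean [ 638.7 -179.9   60. ] [array([ 637.3, -177.5]), array([25.5, 28.4]), 0.8] body [array([ 639.5, -178.6]), array([73.6, 65.7]), 89.9] mean depth body [ 635.4 -177.3   23. ]
top table z -1.8231631781486612
top (5, 14) 1817 [array([580.6, 175.6]), array([250.9, 213.4]), 13.2]
top (5, 14) 87 [array([579.9, 185.5]), array([26.9, 33.1]), 12.9]
top (24, 32) 404 [array([529.9, 184.5]), array([126.9, 131.8]), 12.2]
top (40, 49) 1610 [array([632.9, 195.3]), array([135.4, 149. ]), 13.3]
side comp 384 [280.2 171.4] z pct [13.5 22.  24.6 28.5 60.1] post mean [7
[... 324 characters left out ...]
. , -187.6]), array([83.1, 74.2]), 88.3] mean depth body [ 629.5 -196.1   23.9]
side comp 464 [346.4 213.1] z pct [15.4 22.5 25.  31.2 59.8] post mean [ 736.1 -298.4   60. ] [array([ 715.7, -297.4]), array([55. , 67.1]), 57.0] body [array([ 737.2, -297.2]), array([73.4, 87.3]), 69.6] mean depth body [ 726.7 -299.1   23.9]
side table z 0.7069169729763871
side (5, 14) 970 [array([581.5, 175.5]), array([250.9, 170.2]), 11.3]
side (5, 14) 76 [array([548.2, 256.6]), array([71.6, 24.7]), 12.0]
side (5, 14) 74 [array([586. , 188.8]), array([21.6, 81.2]), 9.9]
side (24, 32) 422 [array([578. , 180.1]), array([231.5, 158.2]), 13.8]
side (40, 49) 866 [array([641.5, 189.8]), array([112.6, 149.8]), 12.7]
```

View pics/bed.png

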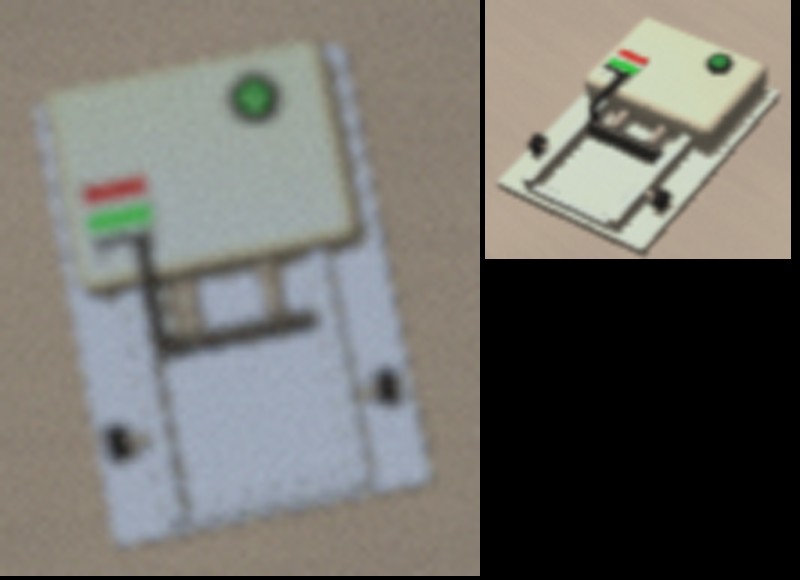

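Run:
```python
from m import *
from scipy.spatial.transform import Rotation as R
s=readout.read_state(); M=R.from_quat(s["ee_rot"]).as_matrix(); print(M.round(3)); print("tool y yaw",np.degrees(np.arctan2(M[1,1],M[0,1])))
for n in("top","side"):
    im=cv2.imread(f"pics/{n}0.png"); hsv=cv2.cvtColor(im,cv2.COLOR_BGR2HSV).astype(int)
    print(n,"tcp px",proj(n,s["position"]).round(1),"base",proj(n,[0,0,0]).round(1))
    b=im.astype(int); m=((b[...,0]-b[...,2]>-12)&(b.min(2)>110)).astype(np.uint8)
    m=cv2.morphologyEx(m,cv2.MORPH_CLOSE,np.ones((5,5)))
    u0,v0=(200,180) if n=="top" else (208,170)
    k,l,st,_=cv2.connectedComponentsWithStats(m); i=l[v0-10:v0+10,u0-10:u0+10].max(); print(st[i])
    v,u=np.nonzero(l==i); Q=plane(n,np.c_[u,v],10)[:,:2]; print("bed@10",rect(Q))
    # robust edges in yaw 12.5 frame
    for a in (11.5,12,12.5,13,13.5):
        c,sn=np.cos(np.radians(a)),np.sin(np.radians(a)); w=Q@np.array([[c,-sn],[sn,c]])
        lo=w[w[:,0]<w[:,0].min()+90]; print(a,"x lo/hi",np.percentile(w[:,0],[.3,99.7]).round(1),"y",np.percentile(lo[:,1],[.7,99.3]).round(1))
```

```text
[[-0.001 -0.42  -0.908]
 [-0.002 -0.908  0.42 ]
 [-1.     0.002 -0.   ]]
tool y yaw -114.80679682700273
top tcp px [[ 38.8 271.3]] base [[253.7 360.1]]
[ 165  127   67   85 4016]
bed@10 [array([585.4, 186.8]), array([250.6, 175.3]), 12.6]
11.5 x lo/hi [486.  733.8] y [-21.3 150. ]
12 x lo/hi [486.9 734. ] y [-26.  145.4]
12.5 x lo/hi [487.3 734.5] y [-30.5 140.7]
13 x lo/hi [487.8 735. ] y [-35.3 136.2]
13.5 x lo/hi [488.2 735.5] y [-40.  131.3]
side tcp px [[ 50.6 113. ]] base [[ 97.2 312.9]]
[ 172  156   64   43 1087]
bed@10 [array([546.9, 172.1]), array([170.6, 164.3]), 12.8]
11.5 x lo/hi [486.5 648.8] y [-21.6 135.6]
12 x lo/hi [486.9 648.6] y [-26.  130.8]
12.5 x lo/hi [487.3 648.4] y [-30.5 125.8]
13 x lo/hi [487.7 648.1] y [-35.4 120.8]
13.5 x lo/hi [487.7 647.8] y [-40.2 115.9]
```

Request:
arm_command --increments '[[[0,0,0],[22,-44,0],0],[[0,0,0],[44,-88,0],0],[[0,0,0],[66,-132,0],0],[[0,0,0],[88,-176,0],0],[[0,0,0],[110,-220,0],0]]'

```text
clock: 0.6
position: [372.2, 344.9, 230.0]
ee_rot: [-0.69, 0.153, 0.691, 0.151]
contact_force: [0.6, 0.0, 0.3]
gripper_width: 85.1
```

Request:
arm_command --increments '[[[0,0,-8],[22,-44,0],0],[[0,0,-16],[44,-88,0],0],[[0,0,-24],[66,-132,0],0],[[0,0,-32],[88,-176,0],0],[[0,0,-40],[110,-220,0],0]]'

```text
clock: 1.1
position: [482.4, 122.9, 229.9]
ee_rot: [-0.595, 0.381, 0.597, 0.38]
contact_force: [0.7, 1.2, 0.4]
gripper_width: 85.3
```

Request:
arm_command --increments '[[[0,0,-6],[22,-44,-15],0],[[0,0,-12],[44,-88,-30],0],[[0,0,-18],[66,-132,-45],0],[[0,0,-26],[88,-176,-60],0],[[0,0,-26],[110,-210,-75],0]]'

```text
clock: 1.6
position: [592.4, -88.6, 154.5]
ee_rot: [-0.494, 0.506, 0.495, 0.505]
contact_force: [1.2, 0.8, 0.5]
gripper_width: 85.4
```

```bash
cat > look.py <<'E'
from m import *
import sys
from scipy.spatial.transform import Rotation as R
t=sys.argv[1]; s=readout.read_state(); M=R.from_quat(s["ee_rot"]).as_matrix()
print("clock",s["clock"],"pos",s["position"].round(1),"jaw yaw",np.degrees(np.arctan2(M[1,1],M[0,1])).round(2),"down",M[:,0].round(3),"j",s["joints"].round(2),"w",s["gripper_width"].round(1),"F",s["contact_force"].round(2),"T",s["wrist_torque"].round(2))
ims={}
for n in("top","side"):
    im,d=imaging.get_image(n); cv2.imwrite(f"pics/{n}{t}.png",im); np.save(f"{n}{t}.npy",d); ims[n]=(im,d)
out=[]
for n in("top","side"):
    u,v=map(float,sys.argv[2 if n=="top" else 3].split(",")); u=int(u);v=int(v)
    c=ims[n][0][max(0,v-45):v+45,max(0,u-45):u+45].copy()
    c=cv2.resize(c,(400,400),interpolation=cv2.INTER_CUBIC); out.append(c)
cv2.imwrite(f"pics/look{t}.png",np.hstack(out))
E
python3 look.py 1 312,152 300,213; python3 -c "
from h import *
p=readout.read_state()['position']
for n in('top','side'): print(n,proj(n,p).round(1),proj(n,p+[0,0,100]).round(1))"
```

```text
top [[286.9 157.4]] [[289.3 149.7]]
side [[268.4 175.2]] [[269.4 150.6]]Traceback (most recent call last):
  File "look.py", line 5, in <module>
    print("clock",s["clock"],"pos",s["position"].round(1),"jaw yaw",np.degrees(np.arctan2(M[1,1],M[0,1])).round(2),"down",M[:,0].round(3),"j",s["joints"].round(2),"w",s["gripper_width"].round(1),"F",s["contact_force"].round(2),"T",s["wrist_torque"].round(2))
                                                                                                                                                                       ^^^^^^^^^^^^^^^^^^^^^^^^
AttributeError: 'float' object has no attribute 'round'
```

```bash
sed -i 's/s\["gripper_width"\].round(1)/round(s["gripper_width"],1)/' look.py; python3 look.py 1 300,155 285,200
python3 - <<'E'
from m import *
for n in("top","side"): blues(n,cv2.imread(f"pics/{n}1.png"),np.load(f"{n}1.npy"))
E
```

```text
clock 1.6 pos [592.4 -88.6 154.5] jaw yaw 178.76 down [-0.003  0.    -1.   ] j [ 0.12  0.41 -0.16 -0.   -1.   -0.14] w 85.4 F [1.23 0.85 0.5 ] T [ 0.11 -0.08 -0.02]
top comp 433 [346.2 122.1] z pct [17.1 20.9 23.7 27.8 60.3] post mean [ 743.3 -290.7   60. ] [array([ 744.2, -286. ]), array([35.4, 29.3]), 68.0] body [array([ 742.7, -288.5]), array([64.9, 79.2]), 67.9] mean depth body [ 736.6 -286.    22.7]
top comp 281 [313.  153.2] z pct [18.  21.6 24.4 47.8 60.8] post mean [ 639.8 -179.4   60. ] [array([ 643.4, -176.9]), array([35.1, 30.9]), 9.1] body [array([ 639.3, -178.6]), array([73.6, 66. ]), 89.9] mean depth body [ 630.7 -179.3   22.6]
side comp 331 [279.7 172.4] z pct [14.5 21.9 24.2 27.  48. ] post mean [725.3 -19.3  60. ] [array([725.1, -18.5]), array([34.1, 11.4]), 52.2] body [array([731.5, -24.7]), array([88.9, 70.9]), 11.4] mean depth body [724.3 -29.   23.9]
side comp 499 [299.5 212.9] z pct [13.3 22.1 24.4 27.5 59.4] post mean [ 634.9 -187.    60. ] [array([ 634.2, -187.2]), array([28.4, 26.5]), 0.2] body [array([ 633.8, -186.9]), array([82.7, 73.5]), 89.3] mean depth body [ 630.1 -191.7   23.7]
side comp 489 [346.9 212.9] z pct [15.8 22.7 24.7 29.3 60. ] post mean [ 738.5 -297.3   60. ] [array([ 739., -298.]), array([29.8, 29.2]), 75.4] body [array([ 737.6, -298.1]), array([74. , 87.6]), 66.9] mean depth body [ 729.3 -299.9   24. ]
```

View pics/look1.png

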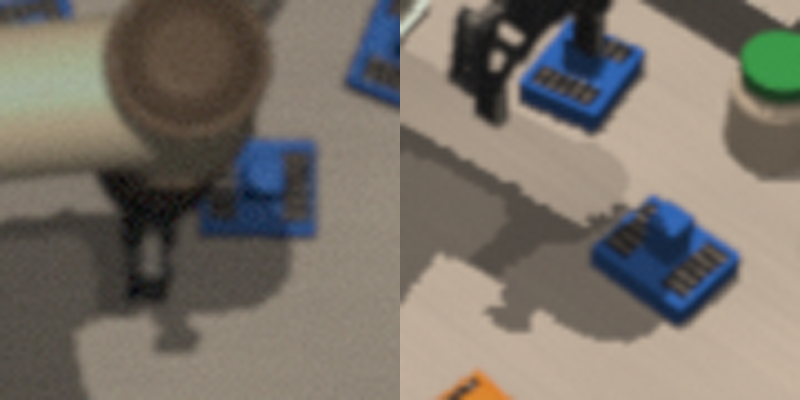

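The top crop shows the near fingertip at about (289,175) px. The side crop shows the fingertips at about (260,180) and (283,164), with the target at (300,213). Both views are a few pixels off the projected TCP, so I'll hover above the post and compare relative positions.

Request:
arm_command --increments '[[[0,0,0],[14,-30,-20],0],[[0,0,0],[28,-60,-40],0],[[0,0,0],[42,-92,-62],0],[[0,0,0],[42,-92,-62],0],[[0,0,0],[42,-92,-62],0]]'

```text
clock: 2.2
position: [633.4, -183.1, 87.8]
ee_rot: [-0.491, 0.509, 0.496, 0.504]
contact_force: [-1.2, -0.2, 1.0]
gripper_width: 85.4
```

```bash
python3 look.py 2 312,152 300,205; python3 -c "
from h import *
p=readout.read_state()['position']
for n in('top','side'): print(n,proj(n,[p+[0,0,13],p+[-50,0,13],p+[50,0,13]]).round(1))"
python3 -c "
import cv2; i=cv2.imread('pics/side2.png')[165:240,250:350]; cv2.imwrite('pics/look2.png',cv2.resize(i,(800,600),interpolation=cv2.INTER_CUBIC))"
```

```text
clock 2.2 pos [ 633.4 -183.1   87.8] jaw yaw 178.49 down [-0.011 -0.    -1.   ] j [-0.04  0.57 -0.07  0.   -0.94  0.01] w 85.4 F [-1.23 -0.16  1.04] T [ 0.05 -0.01 -0.04]
top [[316.7 147.9]
 [316.9 164.1]
 [316.6 131.8]]
side [[300.2 195.1]
 [289.6 204.3]
 [310.4 186.2]]
```

View pics/look2.png

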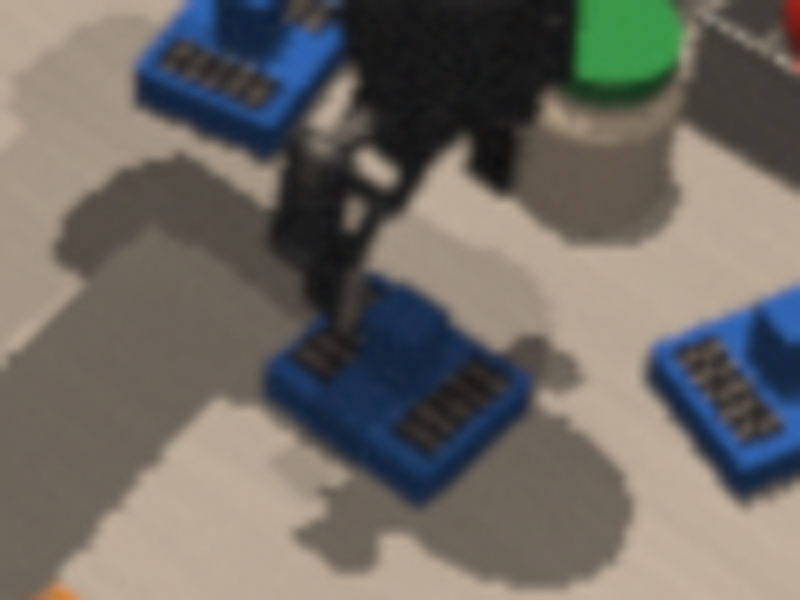

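Run:
```python
from m import *
print(plane("side",[[300.6,203.1],[298.9,201.0],[299.6,202]],60).round(1))
im=cv2.imread("pics/side2.png");blues("side",im,np.load("side2.npy"))
d=np.load("side2.npy");P=cloud("side",im,d)
g=(cv2.cvtColor(im,cv2.COLOR_BGR2GRAY)<60)&(P[...,2]>85)&(P[...,2]<125)&(abs(P[...,0]-634)<80)&(abs(P[...,1]+183)<40)
Q=P[g]; print(len(Q)); 
for lo in (85,95,105,115):
    q=Q[(Q[:,2]>=lo)&(Q[:,2]<lo+10)]; 
    if len(q): print(lo,len(q),np.percentile(q,[5,50,95],axis=0).round(0).tolist())
i=cv2.imread('pics/top2.png')[115:190,262:362]; cv2.imwrite('pics/look2t.png',cv2.resize(i,(800,600),interpolation=cv2.INTER_CUBIC))
```

```text
[[ 640.9 -182.9   60. ]
 [ 643.9 -173.7   60. ]
 [ 642.2 -177.9   60. ]]
side comp 369 [279.7 171.6] z pct [13.1 22.  24.5 29.  60.5] post mean [733.3 -24.8  60. ] [array([733.9, -24.3]), array([28.1, 29.7]), 7.2] body [array([731. , -25.1]), array([87. , 71.6]), 11.5] mean depth body [722.9 -28.6  23.6]
side comp 481 [299.6 213.4] z pct [12.7 22.2 24.7 27.8 59. ] post mean [ 631.6 -186.1   60. ] [array([ 612.6, -183.7]), array([31.5, 67.9]), 78.7] body [array([ 634.1, -187.8]), array([82.9, 75.5]), 86.7] mean depth body [ 629.  -193.9   24.1]
side comp 464 [346.5 213. ] z pct [15.1 22.7 24.9 30.7 59.9] post mean [ 737.2 -297.1   60. ] [array([ 720.7, -291.9]), array([28.4, 67.5]), 73.6] body [array([ 738. , -296.9]), array([72., 87.]), 68.2] mean depth body [ 727.1 -298.8   23.9]
51
95 1 [[589.0, -188.0, 101.0], [589.0, -188.0, 101.0], [589.0, -188.0, 101.0]]
105 18 [[581.0, -196.0, 108.0], [588.0, -191.0, 112.0], [677.0, -180.0, 115.0]]
115 32 [[579.0, -196.0, 116.0], [674.0, -191.0, 119.0], [680.0, -180.0, 124.0]]
```

View pics/look2t.png

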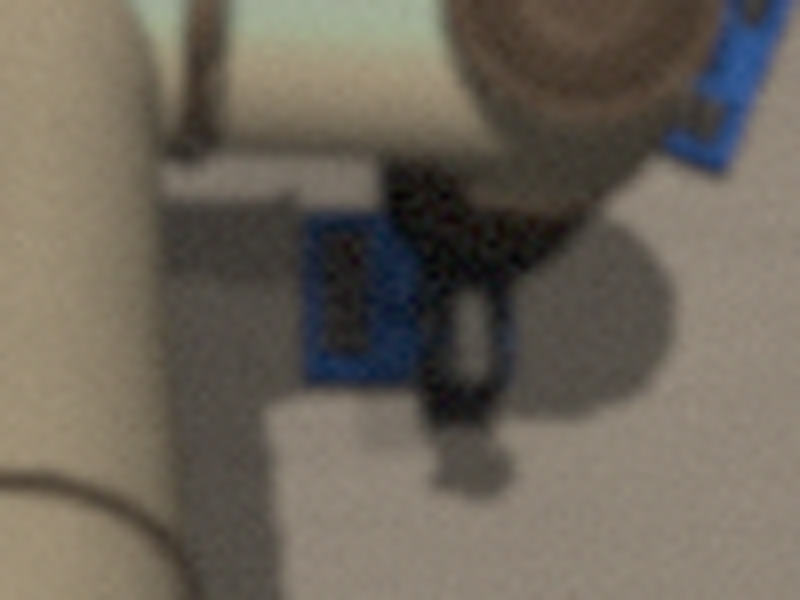

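The top crop shows the finger centred near column 320 with the block's edges at columns 300 and 326. The side crop shows fingertips at (292,206) and (312,188), with the post top centre at (300.6,203). Correcting for the local bias, the post is near (638,-178). I'll descend there and check before closing.

Request:
arm_command --increments '[[[0,-0.5,0],[4.5,5,0],0],[[0,-0.5,0],[4.5,5,-25],0],[[0,-0.5,0],[4.5,5,-45],0],[[0,-0.5,0],[4.5,5,-57],0],[[0,-0.5,0],[4.5,5,-57],0]]'

```text
clock: 2.8
position: [637.9, -175.9, 31.7]
ee_rot: [-0.494, 0.506, 0.495, 0.505]
contact_force: [-0.2, 0.3, -0.2]
gripper_width: 85.4
```

```bash
python3 look.py 3 312,152 300,205; python3 -c "
import cv2,numpy as np; i=cv2.imread('pics/side3.png')[175:235,265:335]; j=cv2.imread('pics/top3.png')[120:180,280:350]
cv2.imwrite('pics/look3.png',np.hstack([cv2.resize(k,(400,343),interpolation=cv2.INTER_CUBIC) for k in(i,j)]))"
```

```text
clock 2.8 pos [ 637.9 -175.9   31.7] jaw yaw 178.67 down [-0.002 -0.    -1.   ] j [-0.03  0.63 -0.12  0.   -0.82  0.  ] w 85.4 F [-0.18  0.31 -0.21] T [-0.02  0.07  0.05]
```

View pics/look3.png

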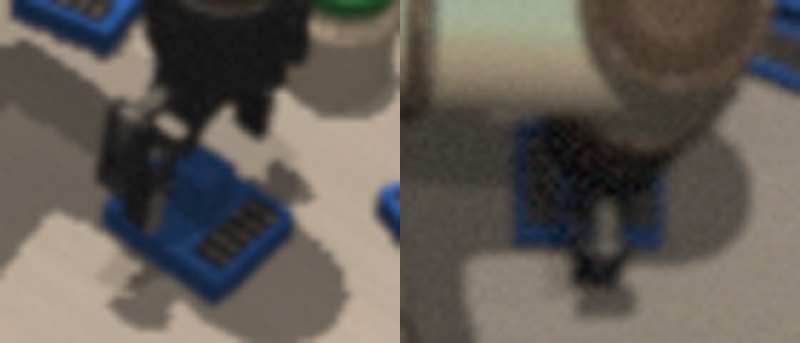

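Fingers straddle the post in both views: top shows the finger at column ~315 with the block spanning 300–326, and in the side view the line between the fingertips passes through the post. Closing.

Request:
arm_command --increments '[[[0,0,0],[0,0,-1],1],[[0,0,0],[0,0,-1],1],[[0,0,0],[0,0,-1],1],[[0,0,0],[0,0,-1],1],[[0,0,0],[0,0,-1],1]]'

```text
clock: 3.4
position: [639.9, -176.6, 33.4]
ee_rot: [-0.495, 0.505, 0.493, 0.506]
contact_force: [0.1, 1.2, 4.1]
gripper_width: 25.2
```

Request:
arm_command --increments '[[[0,0,0],[0,0,0],1],[[0,0,0],[0,0,0],1],[[0,0,0],[0,0,0],1],[[0,0,0],[0,0,0],1],[[0,0,0],[0,0,0],1]]'

```text
clock: 3.9
position: [639.9, -176.6, 33.5]
ee_rot: [-0.495, 0.505, 0.493, 0.506]
contact_force: [-0.2, 0.1, 1.0]
gripper_width: 24.8
```

Request:
arm_command --increments '[[[0,0,0],[0,0,15],1],[[0,0,0],[0,0,40],1],[[0,0,0],[0,0,70],1],[[0,0,0],[0,0,90],1],[[0,0,0],[0,0,90],1]]'

```text
clock: 4.4
position: [642.0, -177.0, 127.6]
ee_rot: [-0.498, 0.503, 0.491, 0.508]
contact_force: [1.0, -0.6, -2.7]
gripper_width: 25.2
```

```bash
python3 look.py 4 312,152 300,185; python3 -c "
from m import *
for n in('top','side'): blues(n,cv2.imread(f'pics/{n}4.png'),np.load(f'{n}4.npy'))" | cut -c1-80
```

```text
clock 4.4 pos [ 642.  -177.   127.6] jaw yaw 178.7 down [ 0.011 -0.002 -1.   ] j [-0.03  0.53 -0.03  0.   -1.    0.  ] w 25.2 F [ 1.01 -0.56 -2.68] T [-0.01 -0.1  -0.  ]
top comp 173 [351.7 124.5] z pct [15.7 20.9 23.6 27.6 60.4] post mean [ 740.1 -2
side comp 375 [279.9 171.4] z pct [12.8 22.2 24.9 28.8 60.3] post mean [730.9 -2Traceback (most recent call last):
  File "<string>", line 3, in <module>
    for n in('top','side'): blues(n,cv2.imread(f'pics/{n}4.png'),np.load(f'{n}4.npy'))
                            ~~~~~^^^^^^^^^^^^^^^^^^^^^^^^^^^^^^^^^^^^^^^^^^^^^^^^^^^^^
  File "m.py", line 16, in blues
    body=uv[(Q[:,2]>15)&(Q[:,2]<34)]; bb=plane(n,body,24)
                                         ~~~~~^^^^^^^^^^^
  File "h.py", line 15, in plane
    e,d,_=rays(n,uv); return e+d*((z-e[2])/d[:,2])[:,None]
          ~~~~^^^^^^
  File "h.py", line 12, in rays
    K,D,e,r=cam(n); p=cv2.undistortPoints(np.array(uv,float).reshape(-1,1,2),K,D)[:,0]
                      ~~~~~~~~~~~~~~~~~~~^^^^^^^^^^^^^^^^^^^^^^^^^^^^^^^^^^^^^^^^
cv2.error: OpenCV(4.12.0) /io/opencv/modules/calib3d/src/undistort.dispatch.cpp:347: error: (-215:Assertion failed) CV_IS_MAT(_src) && CV_IS_MAT(_dst) && (_src->rows == 1 || _src->cols == 1) && (_dst->rows == 1 || _dst->cols == 1) && _src->cols + _src->rows - 1 == _dst->rows + _dst->cols - 1 && (CV_MAT_TYPE(_src->type) == CV_32FC2 || CV_MAT_TYPE(_src->type) == CV_64FC2) && (CV_MAT_TYPE(_dst->type) == CV_32FC2 || CV_MAT_TYPE(_dst->type) == CV_64FC2) in function 'cvUndistortPointsInternal'
```

The cassette is in hand: width 25 mm, about 2.7 N of weight, TCP 33.5 mm above its underside. Next I carry it over the pocket.

Request:
arm_command --increments '[[[0,0,4],[-14,39,0],1],[[0,0,8],[-28,78,0],1],[[0,0,12],[-43,118,0],1],[[0,0,13.9],[-58,158,0],1],[[0,0,13.9],[-72,198,0],1]]'

```text
clock: 5.0
position: [565.0, 22.7, 121.0]
ee_rot: [-0.551, 0.443, 0.552, 0.442]
contact_force: [0.2, 1.2, -2.9]
gripper_width: 24.7
```

Request:
arm_command --increments '[[[0,0,0],[-14,39,-8],1],[[0,0,0],[-28,78,-16],1],[[0,0,0],[-42,118,-24],1],[[0,0,0],[-54,149,-28],1],[[0,0,0],[-54,149,-28],1]]'

```text
clock: 5.5
position: [508.4, 174.0, 90.7]
ee_rot: [-0.552, 0.443, 0.554, 0.439]
contact_force: [0.3, 0.2, -3.1]
gripper_width: 25.0
```

Request:
arm_command --increments '[[[0,0,0],[0,0,0],1],[[0,0,0],[0,0,0],1],[[0,0,0],[0,0,0],1],[[0,0,0],[0,0,0],1],[[0,0,0],[0,0,0],1]]'

```text
clock: 6.0
position: [508.7, 173.4, 90.8]
ee_rot: [-0.551, 0.443, 0.553, 0.44]
contact_force: [-1.0, -0.0, -2.7]
gripper_width: 24.7
```

```bash
python3 look.py 5 200,180 208,160; python3 -c "
import cv2,numpy as np; i=cv2.imread('pics/side5.png')[120:200,165:258]; j=cv2.imread('pics/top5.png')[130:220,155:260]
cv2.imwrite('pics/look5.png',np.hstack([cv2.resize(k,(400,344),interpolation=cv2.INTER_CUBIC) for k in(i,j)]))"
```

```text
clock 6.0 pos [508.7 173.4  90.8] jaw yaw -167.29 down [-0.005 -0.002 -1.   ] j [ 0.63  0.39 -0.39 -0.   -0.8  -0.41] w 24.7 F [-1.04 -0.03 -2.69] T [-0.01  0.01  0.03]
```

View pics/look5.png

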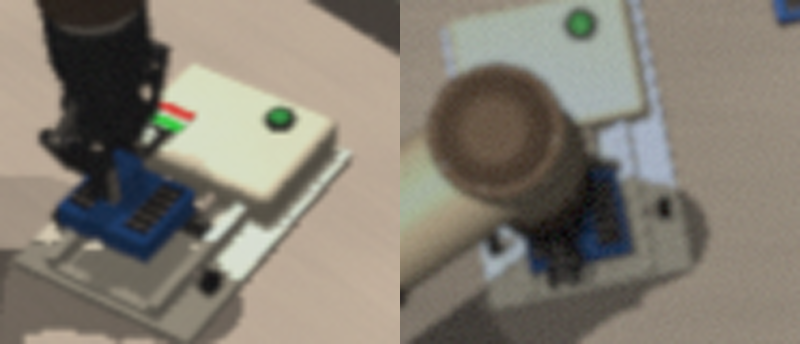

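```bash
cat > edges.py <<'E'
from m import *
import sys
t,zb=sys.argv[1],float(sys.argv[2]); a=np.radians(12.6); W=np.array([[np.cos(a),-np.sin(a)],[np.sin(a),np.cos(a)]])
s=readout.read_state(); tp=s["position"][:2]@W; print("tcp in bed-yaw frame",tp.round(1))
def edge(w,ax,lo=True):  # min edge along ax, median over bins along the other
    o=w[:,1-ax]; b=np.linspace(np.percentile(o,25),np.percentile(o,75),9); r=[]
    for p,q in zip(b[:-1],b[1:]):
        k=w[(o>=p)&(o<q),ax]; 
        if len(k): r.append(k.min() if lo else k.max())
    return np.median(r).round(1),np.std(r).round(1)
for n,c in(("top",(205,180)),("side",(195,165))):
    im=cv2.imread(f"pics/{n}{t}.png"); d=np.load(f"{n}{t}.npy"); hsv=cv2.cvtColor(im,cv2.COLOR_BGR2HSV)
    m=cv2.inRange(hsv,(100,90,25),(128,255,255)); m=cv2.morphologyEx(m,cv2.MORPH_CLOSE,np.ones((5,5)))
    k,l,st,cc=cv2.connectedComponentsWithStats(m); i=1+np.argmin(np.hypot(*(cc[1:]-c).T)+1e3*(st[1:,4]<60)); print(n,st[i],cc[i].round(0))
    v,u=np.nonzero(l==i); w=plane(n,np.c_[u,v],zb)[:,:2]@W
    print(n,"cass xmin",edge(w,0),"ymin",edge(w,1))
    im=cv2.imread(f"pics/{n}0.png"); b=im.astype(int); m=((b[...,0]-b[...,2]>-12)&(b.min(2)>110)).astype(np.uint8); m=cv2.morphologyEx(m,cv2.MORPH_CLOSE,np.ones((5,5)))
    k,l,st,_=cv2.connectedComponentsWithStats(m); u0,v0=(200,180) if n=="top" else (208,170); i=l[v0-10:v0+10,u0-10:u0+10].max()
    v,u=np.nonzero(l==i); w=plane(n,np.c_[u,v],10)[:,:2]@W; w=w[w[:,0]<np.percentile(w[:,0],1)+100]
    print(n,"bed xmin",edge(w,0),"ymin",edge(w,1),"ymax",edge(w,1,False))
E
python3 edges.py 5 57
```

```text
tcp in bed-yaw frame [534.3  58.5]
top [201 174  14  24 127] [207. 189.]
top cass xmin (np.float64(508.4), np.float64(1.2)) ymin (np.float64(16.7), np.float64(1.0))
top bed xmin (np.float64(487.3), np.float64(0.5)) ymin (np.float64(-31.9), np.float64(0.8)) ymax (np.float64(139.9), np.float64(1.2))
side [179 154  31  26 411] [195. 168.]
side cass xmin (np.float64(508.1), np.float64(1.5)) ymin (np.float64(13.8), np.float64(1.4))
side bed xmin (np.float64(488.3), np.float64(1.4)) ymin (np.float64(-31.1), np.float64(9.6)) ymax (np.float64(119.1), np.float64(3.9))
```

Run:
```python
from m import *
a=np.radians(12.6); W=np.array([[np.cos(a),-np.sin(a)],[np.sin(a),np.cos(a)]])
n="side"; im=cv2.imread("pics/side5.png"); d=np.load("side5.npy"); P=cloud(n,im,d); s=readout.read_state()
box=np.array([[x,y,z] for z in(57.3,81.3) for x,y in((-35,-42),(35,-42),(35,42),(-35,42))],float)
B=box.copy(); B[:,:2]=(s["position"][:2]@W+box[:,:2])@W.T
pr=proj(n,B); print(pr.round(1).tolist())
hsv=cv2.cvtColor(im,cv2.COLOR_BGR2HSV); m=cv2.inRange(hsv,(100,90,25),(128,255,255)); m=cv2.morphologyEx(m,cv2.MORPH_CLOSE,np.ones((5,5)))
k,l,st,cc=cv2.connectedComponentsWithStats(m); i=1+np.argmin(np.hypot(*(cc[1:]-(195,168)).T)); v,u=np.nonzero(l==i)
Q=P[v,u]; print(np.percentile(Q[:,2],[1,10,30,50,70,90]).round(1))
for lo,hi in((55,70),(76,86),(105,125)):
    q=Q[(Q[:,2]>lo)&(Q[:,2]<hi)]; w=q[:,:2]@W-s["position"][:2]@W; print(lo,len(q),np.percentile(w,[2,10,50,90,98],axis=0).round(1).tolist(), np.median(q[:,2]))
o=im[140:185,165:225].copy(); o=cv2.resize(o,None,fx=10,fy=10,interpolation=cv2.INTER_CUBIC)
mm=cv2.resize((l==i).astype(np.uint8)[140:185,165:225],None,fx=10,fy=10,interpolation=cv2.INTER_NEAREST); cs,_=cv2.findContours(mm,0,2); cv2.drawContours(o,cs,-1,(0,255,255),1)
q=((pr+0.5-[165,140])*10).astype(int)
for f in(0,4): cv2.polylines(o,[q[f:f+4]],True,(0,0,255) if f==0 else (0,255,0),1)
cv2.imwrite("pics/ov5.png",o)
```

```text
[[196.7, 181.0], [208.9, 167.9], [188.8, 159.1], [176.4, 171.6], [196.0, 175.9], [208.3, 162.8], [188.0, 154.0], [175.4, 166.5]]
[ 65.2  71.5  79.1  81.3  83.5 113. ]
55 31 [[-35.5, -52.9], [-34.9, -51.8], [-33.4, -35.4], [15.2, 18.1], [20.8, 26.1]] 66.71501474015429
76 250 [[-36.1, -51.5], [-33.2, -47.5], [-14.3, -26.6], [23.6, 7.9], [31.3, 26.1]] 81.17772691945902
105 46 [[-12.4, -23.6], [-9.8, -22.6], [0.8, -15.5], [11.2, -1.1], [13.4, 1.3]] 116.62583690386424
```

View pics/ov5.png

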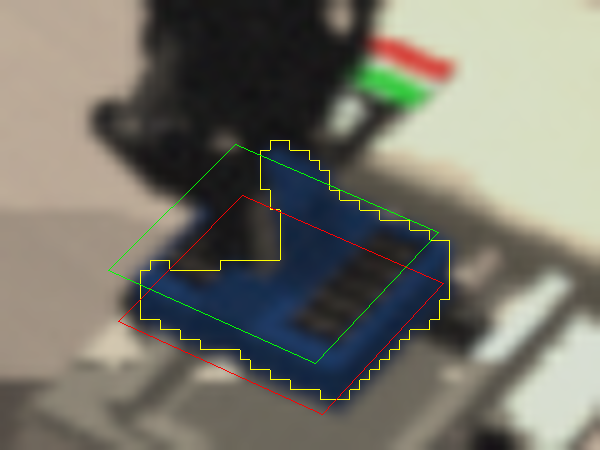

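The overlay shows the held block about 1 px right of its TCP-predicted box, and the mask misses part of the shaded face. I'll lower it to just above the walls and measure cassette against bed in the same pictures.

Request:
arm_command --increments '[[[0,-0.3,-0.1],[-1.3,-3.4,-8],1],[[0,-0.3,-0.1],[-1.3,-3.4,-16],1],[[0,-0.3,-0.1],[-1.3,-3.4,-22],1],[[0,-0.3,-0.1],[-1.3,-3.4,-22],1],[[0,-0.3,-0.1],[-1.3,-3.4,-22],1]]'

```text
clock: 6.6
position: [507.3, 170.2, 68.5]
ee_rot: [0.552, -0.443, -0.552, -0.441]
contact_force: [0.2, -0.1, -1.6]
gripper_width: 24.9
```

```bash
cat > avg.py <<'E'
from m import *
import sys
from scipy.spatial.transform import Rotation as R
t=sys.argv[1]; s=readout.read_state(); M=R.from_quat(s["ee_rot"]).as_matrix()
a=np.radians(12.6); W=np.array([[np.cos(a),-np.sin(a)],[np.sin(a),np.cos(a)]])
print("clock",s["clock"],"pos",s["position"].round(1),"pocketframe",(s["position"][:2]@W).round(1),"jaw",np.degrees(np.arctan2(-M[1,1],-M[0,1])).round(2),"down",M[:,0].round(3),"F",s["contact_force"].round(1),"T",s["wrist_torque"].round(2))
o=[]
for n,(u,v) in(("top",(168,148)),("side",(164,128))):
    im=np.mean([imaging.get_image(n)[0].astype(float) for _ in range(6)],0).astype(np.uint8); cv2.imwrite(f"pics/{n}{t}.png",im)
    c=im[v:v+75,u:u+66]; c=cv2.resize(c,(400,455),interpolation=cv2.INTER_CUBIC); o.append(cv2.convertScaleAbs(c,alpha=1.4,beta=10))
cv2.imwrite(f"pics/avg{t}.png",np.hstack(o))
E
python3 avg.py 6
```

```text
clock 6.6 pos [507.3 170.2  68.5] pocketframe [532.3  55.4] jaw 12.65 down [-0.    -0.003 -1.   ] F [ 0.2 -0.1 -1.6] T [ 0.02 -0.03  0.02]
```

View pics/avg6.png

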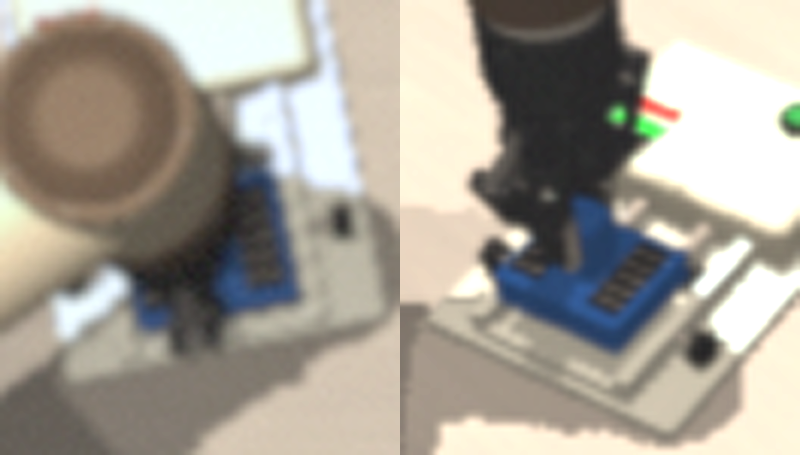

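```bash
cat > ed2.py <<'E'
from m import *
import sys
t=sys.argv[1]; zu=float(sys.argv[2])   # zu: underside height
a=np.radians(12.6); W=np.array([[np.cos(a),-np.sin(a)],[np.sin(a),np.cos(a)]])
def prof(n,g,z,p0,dirn,along,rng):
    # gradient profile along pocket axis 'dirn' averaged over 'along' (pocket frame coords at plane z)
    q=np.arange(rng[0],rng[1],.5); A=np.linspace(*along,25); acc=0
    X=np.array([[ (x,y) if dirn==0 else (y,x) for y in A] for x in q]).reshape(-1,2)
    P=np.c_[X@W.T,np.full(len(X),z)]; uv=proj(n,P).astype(np.float32)
    val=cv2.remap(g,uv[:,0].reshape(len(q),-1),uv[:,1].reshape(len(q),-1),cv2.INTER_CUBIC)
    return q,np.median(val,1)
def show(name,q,p):
    d=np.gradient(cv2.GaussianBlur(p.reshape(-1,1).astype(np.float32),(1,9),2).ravel(),q)
    pk=[i for i in range(2,len(d)-2) if abs(d[i])==max(abs(d[i-2:i+3])) and abs(d[i])>0.8]
    print(name,[(float(q[i]),round(float(d[i]),1)) for i in pk])
for n in("top","side"):
    im=cv2.imread(f"pics/{n}{t}.png").astype(np.float32); r=im[...,2]; bl=im[...,0]-im[...,2]
    xa=(540,565) if n=="top" else (515,550)
    show(n+" cass ymin (blue)",*prof(n,bl,zu,0,1,xa,(-5,40)))
    show(n+" cass xmin (blue)",*prof(n,bl,zu,0,0,(20,40),(480,530)))
    show(n+" bed ymin (red)",*prof(n,r,10,0,1,(500,540),(-55,-10)))
    show(n+" bed xmin (red)",*prof(n,r,10,0,0,(0,60),(465,510)))
E
python3 ed2.py 6 35
```

```text
top cass ymin (blue) [(11.5, 6.6), (18.5, -5.9), (37.5, -1.0)]
top cass xmin (blue) [(505.0, 9.4), (514.5, -8.0), (527.0, -0.9)]
top bed ymin (red) [(-45.0, -7.4), (-30.0, 5.5)]
top bed xmin (red) [(467.0, -6.1), (489.0, 4.4), (493.5, 3.4), (506.0, -10.9)]
side cass ymin (blue) [(10.0, 7.2), (20.0, 3.9), (27.5, -10.0)]
side cass xmin (blue) [(501.5, 7.0), (515.0, 4.0), (524.5, -8.2)]
side bed ymin (red) [(-53.0, -7.9), (-40.5, -3.1), (-33.5, 7.9)]
side bed xmin (red) [(478.5, -3.0), (485.0, 6.6), (491.0, -5.1), (496.5, 5.1), (505.0, -3.5)]
```

The picture shows the block over the pocket. Relative edge readings put it at about x −2 mm (±2) and y −0.5 mm (±1) from the pocket middle, which is inside the clearances. I'll lower it slowly and watch the force.

Request:
arm_command --increments '[[[0,0,0],[0.9,0.7,0],1],[[0,0,0],[0.9,0.7,-3],1],[[0,0,0],[0.9,0.7,-6],1],[[0,0,0],[0.9,0.7,-9],1],[[0,0,0],[0.9,0.7,-11],1]]'

```text
clock: 7.7
position: [508.7, 171.4, 58.3]
ee_rot: [0.553, -0.442, -0.551, -0.442]
contact_force: [-1.0, 0.1, -2.4]
gripper_width: 24.7
```

```bash
cat > st.py <<'E'
from h import *
from scipy.spatial.transform import Rotation as R
s=readout.read_state(); M=R.from_quat(s["ee_rot"]).as_matrix()
a=np.radians(12.6); W=np.array([[np.cos(a),-np.sin(a)],[np.sin(a),np.cos(a)]])
print("clock",s["clock"],"pos",s["position"].round(1),"pf",(s["position"][:2]@W).round(2),"jaw",np.degrees(np.arctan2(-M[1,1],-M[0,1])).round(2),"down",M[:,0].round(4),"Fpf",(s["contact_force"][:2]@W).round(2),s["contact_force"][2].round(2),"Tpf",(s["wrist_torque"][:2]@W).round(2),s["wrist_torque"][2].round(2),"w",round(s["gripper_width"],1))
E
python3 st.py
```

```text
clock 7.7 pos [508.7 171.4  58.3] pf [533.79  56.31] jaw 12.66 down [ 0.0013 -0.0014 -1.    ] Fpf [-0.97  0.31] -2.41 Tpf [0.06 0.01] -0.03 w 24.7
```

Request:
arm_command --increments '[[[0,0,0],[0,0,-2],1],[[0,0,0],[0,0,-4],1],[[0,0,0],[0,0,-6],1],[[0,0,0],[0,0,-8],1],[[0,0,0],[0,0,-10],1]]'

```text
clock: 8.2
position: [508.7, 171.4, 48.1]
ee_rot: [0.553, -0.442, -0.551, -0.442]
contact_force: [-0.5, 0.8, -1.2]
gripper_width: 24.8
```

```bash
python3 st.py
```

```text
clock 8.2 pos [508.7 171.4  48.1] pf [533.81  56.31] jaw 12.66 down [ 0.0012 -0.0014 -1.    ] Fpf [-0.35  0.89] -1.18 Tpf [0.22 0.04] -0.02 w 24.8
```

Request:
arm_command --increments '[[[0,0,0],[0,0,-1],1],[[0,0,0],[0,0,-2],1],[[0,0,0],[0,0,-3],1],[[0,0,0],[0,0,-4],1],[[0,0,0],[0,0,-4],1]]'

```text
clock: 8.7
position: [508.7, 171.4, 44.0]
ee_rot: [0.553, -0.442, -0.551, -0.442]
contact_force: [0.2, 0.7, -2.9]
gripper_width: 25.0
```

```bash
python3 st.py
```

```text
clock 8.7 pos [508.7 171.4  44. ] pf [533.8   56.32] jaw 12.67 down [ 0.0012 -0.0014 -1.    ] Fpf [0.34 0.68] -2.9 Tpf [ 0.18 -0.08] 0.02 w 25.0
```

Request:
arm_command --increments '[[[0,0,0],[0,0,-0.4],1],[[0,0,0],[0,0,-0.8],1],[[0,0,0],[0,0,-1.2],1],[[0,0,0],[0,0,-1.5],1],[[0,0,0],[0,0,-1.5],1]]'

```text
clock: 9.2
position: [508.7, 171.4, 43.4]
ee_rot: [0.553, -0.442, -0.551, -0.442]
contact_force: [-3.0, 0.4, 5.1]
gripper_width: 25.3
```

```bash
python3 st.py
```

```text
clock 9.2 pos [508.7 171.4  43.4] pf [533.82  56.29] jaw 12.67 down [ 0.0015 -0.0014 -1.    ] Fpf [-2.81  1.  ] 5.15 Tpf [0.3  0.81] -0.04 w 25.3
```

It landed at TCP z 43.4, and the expected pocket floor contact is 43.5, so it is down on the floor and level to about 0.1°. Next I slide toward the plate with a light down-press.

Request:
arm_command --increments '[[[0,0,0],[0,0,-0.3],1],[[0,0,0],[1,0.2,-0.3],1],[[0,0,0],[2,0.4,-0.3],1],[[0,0,0],[2.9,0.7,-0.3],1],[[0,0,0],[2.9,0.7,-0.3],1]]'

```text
clock: 9.7
position: [508.9, 171.4, 43.5]
ee_rot: [-0.552, 0.444, 0.552, 0.44]
contact_force: [-10.8, 1.3, 10.7]
gripper_width: 25.2
```

```bash
python3 st.py
```

```text
clock 9.7 pos [508.9 171.4  43.5] pf [534.06  56.25] jaw 12.65 down [-0.0037 -0.0036 -1.    ] Fpf [-10.23   3.64] 10.69 Tpf [1.31 2.83] -0.03 w 25.2
```

Request:
arm_command --increments '[[[0,-0.3,0],[0,0,0.2],1],[[0,-0.3,0],[0,0.1,0.2],1],[[0,-0.3,0],[0,0.3,0.2],1],[[0,-0.3,0],[0,0.3,0.2],1],[[0,-0.3,0],[0,0.3,0.2],1]]'

```text
clock: 10.2
position: [508.7, 171.4, 43.4]
ee_rot: [0.553, -0.443, -0.551, -0.441]
contact_force: [-3.0, -0.4, -0.2]
gripper_width: 25.1
```

```bash
python3 st.py; python3 avg.py 7; python3 ed2.py 7 10
```

```text
clock 10.2 pos [508.7 171.4  43.4] pf [533.8  56.3] jaw 12.64 down [ 6.0e-04 -4.1e-03 -1.0e+00] Fpf [-3.06  0.29] -0.25 Tpf [0.2  0.59] -0.01 w 25.1
clock 10.2 pos [508.7 171.4  43.4] pocketframe [533.8  56.3] jaw 12.64 down [ 0.001 -0.004 -1.   ] F [-3.  -0.4 -0.2] T [ 0.06  0.61 -0.01]
top cass ymin (blue) [(12.0, 6.2), (19.5, -5.1)]
top cass xmin (blue) [(506.5, 9.2), (516.5, -7.2)]
top bed ymin (red) [(-40.5, -7.3), (-30.0, 5.4)]
top bed xmin (red) [(468.0, -7.8), (489.5, 4.3), (494.0, 3.1), (504.5, -11.2)]
side cass ymin (blue) [(-2.5, 1.0), (7.0, -1.6), (20.5, 11.3), (28.5, -9.1)]
side cass xmin (blue) [(485.5, -1.1), (496.0, -1.0), (505.5, 7.7), (515.5, 3.7), (525.5, -8.5)]
side bed ymin (red) [(-48.5, -10.0), (-40.5, -3.5), (-33.5, 7.8)]
side bed xmin (red) [(478.5, -3.2), (485.0, 6.8), (490.5, -5.2), (495.0, 4.2), (505.5, -13.8)]
```

View pics/avg7.png

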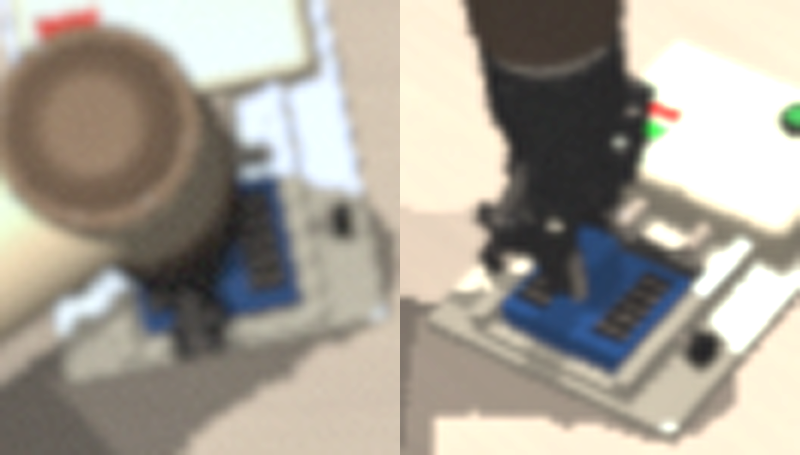

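The picture shows the cassette inside the pocket between lip and plate, but the first push gave 10 N with almost no motion. To tell floor friction from the preloaded plate, I'll back off 3 mm and read the forces.

Request:
arm_command --increments '[[[0,0,0],[0,0,0.2],1],[[0,0,0],[-1,-0.2,0.2],1],[[0,0,0],[-2,-0.4,0.2],1],[[0,0,0],[-2.9,-0.7,0.2],1],[[0,0,0],[-2.9,-0.7,0.2],1]]'

```text
clock: 11.3
position: [507.4, 171.6, 44.3]
ee_rot: [0.554, -0.441, -0.55, -0.442]
contact_force: [5.0, -0.1, -5.3]
gripper_width: 24.8
```

```bash
python3 st.py
```

```text
clock 11.3 pos [507.4 171.6  44.3] pf [532.62  56.78] jaw 12.67 down [ 0.0046 -0.002  -1.    ] Fpf [ 4.85 -1.18] -5.35 Tpf [-0.52 -1.41] -0.03 w 24.8
```

Request:
arm_command --increments '[[[0,0,0],[0.7,0,1],1],[[0,0,0],[1,0,2],1],[[0,0,0],[1,0,2],1],[[0,0,0],[1,0,2],1],[[0,0,0],[1,0,2],1]]'

```text
clock: 11.8
position: [508.0, 171.4, 46.2]
ee_rot: [0.554, -0.442, -0.551, -0.442]
contact_force: [0.1, 0.4, -1.7]
gripper_width: 25.1
```

```bash
python3 st.py
```

```text
clock 11.8 pos [508.  171.4  46.2] pf [533.17  56.46] jaw 12.67 down [ 0.0038 -0.0025 -1.    ] Fpf [0.22 0.37] -1.74 Tpf [0.03 0.03] -0.09 w 25.1
```

Request:
arm_command --increments '[[[0,0,0],[0,0,0],1],[[0,0,0],[1,0.2,0],1],[[0,0,0],[2,0.4,0],1],[[0,0,0],[2.9,0.7,0],1],[[0,0,0],[2.9,0.7,0],1]]'

```text
clock: 12.3
position: [511.1, 172.2, 46.1]
ee_rot: [0.554, -0.442, -0.55, -0.442]
contact_force: [-0.4, -0.4, -2.9]
gripper_width: 24.7
```

```bash
python3 st.py
```

```text
clock 12.3 pos [511.1 172.2  46.1] pf [536.35  56.55] jaw 12.67 down [ 0.0039 -0.0024 -1.    ] Fpf [-0.52 -0.3 ] -2.86 Tpf [ 0.01 -0.01] 0.02 w 24.7
```

In the air it moves freely 3 mm with no load, so what blocked it was floor friction under too much down-force. I'll set it down again with light contact and push.

Request:
arm_command --increments '[[[0,0,0],[0,0,-1],1],[[0,0,0],[0,0,-2],1],[[0,0,0],[0,0,-2.4],1],[[0,0,0],[0,0,-2.8],1],[[0,0,0],[0,0,-2.8],1]]'

```text
clock: 12.8
position: [511.0, 172.1, 43.5]
ee_rot: [0.554, -0.442, -0.55, -0.442]
contact_force: [-0.2, -0.3, -0.9]
gripper_width: 24.7
```

```bash
python3 st.py
```

```text
clock 12.8 pos [511.  172.1  43.5] pf [536.27  56.49] jaw 12.67 down [ 0.0038 -0.0026 -1.    ] Fpf [-0.23 -0.21] -0.9 Tpf [-0.07  0.25] 0.06 w 24.7
```

Request:
arm_command --increments '[[[0,0,0],[0,0,-0.4],1],[[0,0,0],[0,0,-0.4],1],[[0,0,0],[1,0.2,0],1],[[0,0,0],[2,0.4,0],1],[[0,0,0],[2.9,0.7,0],1]]'

```text
clock: 13.3
position: [513.4, 172.6, 43.4]
ee_rot: [0.554, -0.442, -0.551, -0.441]
contact_force: [-2.1, -0.4, 0.9]
gripper_width: 24.9
```

```bash
python3 st.py
```

```text
clock 13.3 pos [513.4 172.6  43.4] pf [538.71  56.4 ] jaw 12.67 down [ 0.0026 -0.0033 -1.    ] Fpf [-2.15  0.06] 0.88 Tpf [0.09 0.85] 0.07 w 24.9
```

Request:
arm_command --increments '[[[0,0,0],[1,0.2,0],1],[[0,0,0],[2,0.4,0],1],[[0,0,0],[2.9,0.7,0],1],[[0,0,0],[3.9,0.9,0],1],[[0,0,0],[3.9,0.9,0],1]]'

```text
clock: 13.8
position: [517.2, 173.3, 43.4]
ee_rot: [0.553, -0.442, -0.551, -0.441]
contact_force: [-4.4, -1.0, 3.3]
gripper_width: 25.2
```

```bash
python3 st.py
```

```text
clock 13.8 pos [517.2 173.3  43.4] pf [542.58  56.35] jaw 12.67 down [ 0.0021 -0.0035 -1.    ] Fpf [-4.57 -0.04] 3.31 Tpf [0.24 1.11] -0.01 w 25.2
```

Request:
arm_command --increments '[[[0,0,0],[1,0.2,0.2],1],[[0,0,0],[2,0.4,0.2],1],[[0,0,0],[2.9,0.7,0.2],1],[[0,0,0],[3.9,0.9,0.2],1],[[0,0,0],[3.9,0.9,0.2],1]]'

```text
clock: 14.3
position: [517.7, 173.4, 43.6]
ee_rot: [0.552, -0.445, -0.552, -0.439]
contact_force: [-13.2, 2.1, 9.5]
gripper_width: 25.4
```

```bash
python3 st.py
```

```text
clock 14.3 pos [517.7 173.4  43.6] pf [543.08  56.3 ] jaw 12.6 down [-0.0047 -0.006  -1.    ] Fpf [-12.38   4.95] 9.46 Tpf [1.45 3.55] -0.03 w 25.4
```

Sliding friction is about 0.7. The push also pitches the tool, so the front edge digs in and the normal force climbs. I'll pre-rotate against that pitch, unload z, and push again.

Request:
arm_command --increments '[[[0.3,-0.5,0],[0,0,0.2],1],[[0.3,-0.8,0],[1,0.2,0.2],1],[[0.3,-0.9,0],[2,0.4,0.2],1],[[0.3,-0.9,0],[2.9,0.7,0.2],1],[[0.3,-0.9,0],[3.9,0.9,0.2],1]]'

```text
clock: 14.8
position: [518.2, 173.3, 43.4]
ee_rot: [0.553, -0.443, -0.55, -0.442]
contact_force: [-14.4, 3.9, 9.1]
gripper_width: 25.0
```

```bash
python3 st.py
```

```text
clock 14.8 pos [518.2 173.3  43.4] pf [543.55  56.13] jaw 12.51 down [ 0.0037 -0.0037 -1.    ] Fpf [-13.18   6.95] 9.13 Tpf [1.93 4.07] -0.1 w 25.0
```

Request:
arm_command --increments '[[[0.1,-0.1,0],[0.8,0.3,0.2],1],[[0.2,-0.2,0],[1.6,0.7,0.4],1],[[0.3,-0.3,0],[2.4,1.1,0.6],1],[[0.3,-0.4,0],[3.2,1.5,0.8],1],[[0.3,-0.4,0],[3.8,1.9,1.0],1]]'

```text
clock: 15.3
position: [519.3, 173.7, 43.4]
ee_rot: [0.553, -0.442, -0.55, -0.443]
contact_force: [-6.7, -1.4, 1.8]
gripper_width: 24.7
```

```bash
python3 st.py
```

```text
clock 15.3 pos [519.3 173.7  43.4] pf [544.65  56.21] jaw 12.45 down [ 0.0043 -0.002  -1.    ] Fpf [-6.86  0.1 ] 1.83 Tpf [0.26 2.57] -0.01 w 24.7
```

Request:
arm_command --increments '[[[0.1,-0.1,0],[2,0.8,0.4],1],[[0.2,-0.2,0],[3,1.2,0.7],1],[[0.2,-0.3,0],[4,1.6,0.9],1],[[0.2,-0.4,0],[5,2.0,1.1],1],[[0.2,-0.4,0],[6,2.4,1.2],1]]'

```text
clock: 15.8
position: [522.0, 174.3, 43.4]
ee_rot: [0.553, -0.443, -0.549, -0.443]
contact_force: [-9.6, -1.3, 2.5]
gripper_width: 25.0
```

```bash
python3 st.py
```

```text
clock 15.8 pos [522.  174.3  43.4] pf [547.42  56.24] jaw 12.39 down [ 0.0038 -0.0025 -1.    ] Fpf [-9.61  0.86] 2.48 Tpf [0.44 3.  ] 0.05 w 25.0
```

Request:
arm_command --increments '[[[0.1,-0.1,0.1],[2,0.9,0.4],1],[[0.2,-0.2,0.1],[4,1.6,0.8],1],[[0.2,-0.3,0.1],[6,2.3,1.1],1],[[0.2,-0.4,0.1],[8,3.0,1.4],1],[[0.2,-0.4,0.1],[8,3.0,1.5],1]]'

```text
clock: 16.3
position: [526.2, 175.2, 43.4]
ee_rot: [0.552, -0.444, -0.55, -0.442]
contact_force: [-10.7, -0.1, 2.0]
gripper_width: 25.0
```

```bash
python3 st.py
```

```text
clock 16.3 pos [526.2 175.2  43.4] pf [551.71  56.21] jaw 12.41 down [ 0.002  -0.0036 -1.    ] Fpf [-10.43   2.2 ] 2.03 Tpf [0.54 3.06] -0.01 w 25.0
```

Request:
arm_command --increments '[[[0.1,-0.2,0.1],[2.5,0.9,0.4],1],[[0.2,-0.3,0.1],[4.5,1.6,0.8],1],[[0.3,-0.5,0.1],[6.5,2.2,1.2],1],[[0.3,-0.6,0.1],[8,2.8,1.6],1],[[0.3,-0.6,0.1],[8,2.9,1.6],1]]'

```text
clock: 16.8
position: [529.2, 175.9, 43.4]
ee_rot: [0.552, -0.444, -0.55, -0.442]
contact_force: [-12.6, -0.3, 6.1]
gripper_width: 25.0
```

```bash
python3 st.py; python3 avg.py 8
python3 - <<'E'
import cv2,numpy as np
a=cv2.imread('pics/side8.png')[128:203,175:250]; b=cv2.imread('pics/top8.png')[130:205,160:235]
cv2.imwrite('pics/v8.png',np.hstack([cv2.resize(k,(400,400),interpolation=cv2.INTER_CUBIC) for k in(a,b)]))
E
```

```text
clock 16.8 pos [529.2 175.9  43.4] pf [554.81  56.2 ] jaw 12.42 down [ 0.0015 -0.0036 -1.    ] Fpf [-12.34   2.47] 6.09 Tpf [0.9  3.85] 0.05 w 25.0
clock 16.8 pos [529.2 175.9  43.4] pocketframe [554.8  56.2] jaw 12.42 down [ 0.001 -0.004 -1.   ] F [-12.6  -0.3   6.1] T [0.04 3.96 0.05]
```

View pics/v8.png

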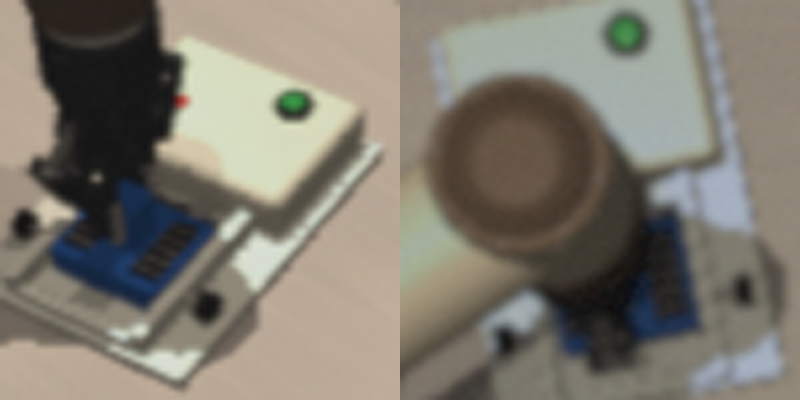

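The pictures show the cassette seated and the gripper hiding the pointer in both views. I've used my 12 viewings, so I'll measure travel numerically: the cassette's +x edge now against the plate face at rest, in the same camera.

```bash
cat > tr.py <<'E'
from ed2 import prof,show
from m import *
import sys
E
sed -i 's/^for n in("top","side"):/if __name__=="__main__":\n  for n in("top","side"):/; s/^t=sys.argv\[1\]; zu=float(sys.argv\[2\]).*/t,zu=sys.argv[1],float(sys.argv[2])/' ed2.py
python3 - <<'E'
s=open('ed2.py').read(); h,b=s.split('if __name__=="__main__":\n'); l=b.split('\n'); 
open('ed2.py','w').write(h+'if __name__=="__main__":\n'+l[0]+'\n'+'\n'.join(' '+x if x.strip() else x for x in l[1:])+'\n')
E
cat >> tr.py <<'E'
t=sys.argv[1]
for n,ys in(("side",((15,25),(24,36))),("top",((14,20),(18,24)))):
    for y in ys:
        a=cv2.imread(f"pics/{n}0.png").astype(np.float32); b=cv2.imread(f"pics/{n}{t}.png").astype(np.float32)
        show(f"{n} y{y} rest plate bottom z11 (grey)",*prof(n,a.mean(2),11,0,0,y,(555,605)))
        show(f"{n} y{y} rest plate top z33 (grey)",*prof(n,a.mean(2),33,0,0,y,(555,610)))
        show(f"{n} y{y} now cass +x edge z34 (blue-red)",*prof(n,b[...,0]-b[...,2],34,0,0,y,(565,620)))
        show(f"{n} y{y} now grey z34",*prof(n,b.mean(2),34,0,0,y,(565,625)))
E
python3 tr.py 8 0
```

```text
side y(15, 25) rest plate bottom z11 (grey) [(579.0, -16.1), (590.5, -1.7), (599.5, 14.3)]
side y(15, 25) rest plate top z33 (grey) [(561.5, -19.2), (577.5, 6.9), (584.0, 4.7), (588.0, 3.9), (602.5, -1.0), (607.5, -5.1)]
side y(15, 25) now cass +x edge z34 (blue-red) [(581.5, 7.2), (589.5, -7.1)]
side y(15, 25) now grey z34 [(568.0, -2.2), (573.5, 1.7), (578.5, -0.9), (583.0, 2.5), (589.5, 3.3), (622.5, 9.9)]
side y(24, 36) rest plate bottom z11 (grey) [(578.0, -18.3), (594.0, 6.5), (602.0, 4.0)]
side y(24, 36) rest plate top z33 (grey) [(562.0, -19.6), (579.0, 7.9), (584.0, 14.1), (598.0, -9.8), (608.0, -1.1)]
side y(24, 36) now cass +x edge z34 (blue-red) [(570.5, 1.2), (582.0, 6.4), (588.5, -8.0)]
side y(24, 36) now grey z34 [(568.5, -2.4), (572.5, 1.5), (583.5, 1.9), (593.5, 3.9), (622.5, 9.5)]
top y(14, 20) rest plate bottom z11 (grey) [(558.0, 0.9), (582.5, -11.5), (593.0, 10.8)]
top y(14, 20) rest plate top z33 (grey) [(577.5, -13.5), (589.0, 11.3), (608.5, -1.3)]
top y(14, 20) now cass +x edge z34 (blue-red) [(582.5, 2.4), (592.5, -6.1), (599.0, 2.6), (615.5, -3.7)]
top y(14, 20) now grey z34 [(573.5, -1.0), (581.0, -1.0), (585.5, 1.5), (599.0, 14.3), (615.0, -11.6), (622.0, 10.2)]
top y(18, 24) rest plate bottom z11 (grey) [(581.5, -13.9), (592.0, 11.6)]
top y(18, 24) rest plate top z33 (grey) [(577.5, -14.4), (587.5, 12.1), (603.0, -1.3), (607.5, -1.5)]
top y(18, 24) now cass +x edge z34 (blue-red) [(569.0, -0.8), (575.0, -1.0), (584.0, 5.2), (592.5, -5.9), (599.5, 2.2), (613.5, -2.4), (616.0, -2.5)]
top y(18, 24) now grey z34 [(573.0, -1.2), (578.5, 1.1), (581.5, -0.8), (585.5, 2.5), (600.0, 12.6), (613.5, -11.0), (622.5, 11.5)]
```

Travel reads 10.5 to 11 mm in both cameras, from the front face and the back edge of the plate. That is mid-green (7–17). I'll check that it is steady, then hand in.

```bash
python3 - <<'E'
from h import *
im,_=imaging.get_image("top"); cv2.imwrite("pics/top9.png",im); im,_=imaging.get_image("side"); cv2.imwrite("pics/side9.png",im)
E
python3 st.py; python3 tr.py 9 0 | grep -E "side y\(15.*cass|top y\(18.*now grey"; python3 -c "
from h import *
for n in('top','side'):
    a,b=[cv2.cvtColor(cv2.imread(f'pics/{n}{t}.png'),cv2.COLOR_BGR2HSV) for t in(0,9)]
    f=lambda h:np.argwhere(cv2.inRange(h,(8,150,90),(22,255,255))>0)
    print(n,'orange centroid before/after',np.median(f(a),0),np.median(f(b),0))"
```

```text
clock 17.5 pos [529.2 175.9  43.4] pf [554.83  56.2 ] jaw 12.41 down [ 0.0016 -0.0035 -1.    ] Fpf [-13.33   3.  ] 4.56 Tpf [1.01 3.81] 0.01 w 24.9
side y(15, 25) now cass +x edge z34 (blue-red) [(573.0, -1.1), (581.5, 7.4), (589.5, -7.0), (617.0, -0.9)]
top y(18, 24) now grey z34 [(568.5, 1.1), (572.5, -1.8), (581.5, -1.4), (586.0, 3.9), (600.0, 12.8), (613.5, -10.8), (622.0, 11.4)]
top orange centroid before/after [216. 317.] [216. 317.]
side orange centroid before/after [255. 257.] [254. 258.]
```

```bash
python3 -c "
from bench import arm; print(arm.job_done())"; python3 st.py
```

```text
the job is handed in; nothing more can be done
None
the job is handed in; nothing more can be done
```

The blue cassette nearest the robot's base is in the pocket and pushed against the stop plate. I handed the job in at about 17.5 s with the arm still gripping and pushing. By measurement the pointer is in the green, but I could not see it directly.

- **Final position:** both cameras gave a plate travel of about 10.5 to 11 mm, where green is 7 to 17 mm. The pose had not moved over the last 0.7 s.
- **Pushing force:** the wrist read about 13 N along the push and about 5 N up from the floor. By the spring's figures, about 10 N of that push is on the plate; the rest would be friction.
- **Seating:** the cassette touched the pocket floor at the expected height (TCP 43.4 mm), level to a few tenths of a degree, before it reached the plate.
- **Orange cassette:** its position is unchanged to within a pixel in both views. I did not check the other objects one by one.

**What failed or disagreed:**
- **Pointer hidden:** the gripper hid the pointer in both views, so the green reading rests on the measured plate travel.
- **Camera disagreement:** the two cameras differed by up to about 9 mm in absolute position. I placed the cassette by its position relative to the bed within the same pictures.
- **First push:** it stuck on floor friction with up to about 11 N of downward load. I backed off, lifted it about 3 mm, set it down lightly and pushed again.
- **Second jam:** it stuck again near the plate, at about 13 N along the push. I cleared it by correcting the tool's tilt and direction.

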